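Find the dead feed by touch and mark it

TASK

One of the three toggle levers hidden under the visor of the grey feed box is off; its lamp is dead, so feel under the visor for the lever that leans to the right (as seen from the robot) and flip it fully over to the left, which is on, leaving the two levers that are already on as they are. Then slide the yellow marker along its rail on top of the box until it stands in line with the white line of the feed that was off, so that the technician knows which board to check, and disturb nothing else on the bench.

Things in the scene. Friction and masses are not known exactly. Their poses are not given: they have to be found in the camera images.
- feed_box: Grey feed box fixed to the bench, 120 deep (x) x 430 wide (y) x 106 mm high; origin: centre of its underside; x away from the robot, y left. Its robot side is open under a visor; three black toggle levers stand inside in a row along y, at x -48. On top a white line along x (x -38 to -6) marks each lever's y; the lamps are all dark. All offsets below are in this frame, mm.
- visor_edge (a point): Middle of the visor's front lower edge: x -60, z 102 (visor 4 thick). The mouth below it spans the box's width between end cheeks (inner faces at y +-211), down to a 4 thick, 35 high sill under the edge. The cavity's floor is at z 20, its back wall at x 0. Closed fingers tilted about 27 degrees forward fit in between levers, their ends at x -50, z 48; the gripper body stays outside.
- pivot_left (a point): Pivot of the left lever (x -48, y +110, z 30); fixed to the box, does not move with the lever. Each lever is a round stick 11 mm thick with a 14 mm ball end 58 mm from the pivot. It swings only sideways, between stops 24 degrees either side of upright: leaning left (+y) is on, leaning right (-y) is off. One of the three, any one, is off at the start.
- pivot_middle (a point): Pivot of the middle lever (x -48, y 0, z 30). All levers are alike, on stiff pivots: one takes about 3 N of sideways push, 30 to 35 mm above its pivot, to swing and stays where it is left, so push it over until it stops. At that height an off lever's axis is at first some 15 mm right of the pivot, an on lever's 15 mm left.
- pivot_right (a point): Pivot of the right lever (x -48, y -110, z 30). It does not move with the lever.
- marker (a joint): Yellow marker's travel along its rail, m: 0 is the left end (its centre at y +175), growing to the right (-y) up to 0.34. It starts parked near the left end, left of all three lines. It slides with about 1.5 N of friction and stays where it is left; push its side with closed fingers. In line with the left, middle, right lever it reads 0.065, 0.175, 0.285.
- marker_top (a point): Centre of the top of the yellow marker, a block 60 long (x) x 24 wide (y) x 30 mm high (z 113 to 143) on a rail 20 mm wide along y on the box's top, at x +25 (rail's top at z 112); a flat pointer sticks out of its robot side. Axes as the box's.
- board: Bystander: green circuit board, 170 x 200 mm, up to 20 mm high, lying on the grey mat on the left; origin at the centre of its underside.
- meter: Bystander: yellow multimeter leaning on its stand, 95 mm wide, about 195 mm high, on the right; origin on the bench under its front part.
- jar: Bystander: jar with a blue cap, 66 mm in diameter, 85 mm high, on the right near the robot; origin at the centre of its underside.
- driver: Bystander: red-handled screwdriver, 200 mm long, 26 mm thick, lying on the bench between robot and feed box; origin under its middle, x along it to the tip.
- probe: Bystander: red test probe, 145 mm long, 16 mm high, lying on the right; origin under its middle, x along it to the tip.
- heatsink: Bystander: finned aluminium heatsink 90 x 70 x 38 mm, right of the feed box; origin at the centre of its underside.
- parts_tray: Bystander: open blue tray 140 x 110 x 50 mm, left behind the board; origin at the centre of its underside.

How it is judged:
On the way, in this order (a step that is already met when the one before it is completed fails the run):
1. the lever that was off has been flipped over to the left (on), the other two still on (distance of lev_c_c0 from where it was at the start of the episode above 0.038 m and distance of each of lev_a_c0, lev_b_c0 from where it was at the start of the episode below 0.012 m), for 0.2 s.
2. the marker stands in line with that lever (y of unit_c_c0 in the frame of marker_top between -0.013 and 0.013 m), for 0.2 s.
At the end, for the whole second after the job is handed in: The lever that was off leans left (on; its end has moved more than 38 mm), the other two lean left as they did (within 12 mm), and the marker is at rest with its centre within 13 mm, along the rail, of the line of the lever that was off (all of step 1 and all of step 2 and velocity of joint marker between -0.01 and 0.01 m/s); the robot touches nothing.
It fails at once if a lever that was on is swung over to off (distance of any of lev_a_c0, lev_b_c0 from where it was at the start of the episode above 0.03 m).
It fails at once if a bystander is moved by more than 30 mm (distance of any of board, meter, jar, driver, probe, heatsink, parts_tray from where it was at the start of the episode above 0.03 m).
It also fails if it takes over 61 s, if anything falls off the work surface, if the arm or the gripper's body presses on something with over 40 N, if the wrist force passes 120 N, or if a joint passes its speed limit or range.

ROBOT

A 7-joint arm with a two-finger parallel gripper is mounted at the origin on the work surface. World frame = base frame: x ahead of the robot, y to its left, z up, the work surface at z = 0. Lengths are in m, angles in rad, forces in N, time in s.
With the tool pointing down it reaches from about 0.425 to 0.875 m from the base axis. Payload 4.7 kg.
Tool frame: the origin (TCP) lies on the centre line of the jaws, within the pads' length; the fingertips stand ctrl.tcp_to_tips ahead of it and the grasp point (between the pads) lies 2 mm behind it (ctrl.tcp_to_tips is the distance from the TCP to the fingertips, in m); z points along the fingers, y is the line along which they close (so a half turn about z gives the same grasp; the last joint's range is limited). The gripper opens to 87 mm and grips with 3 to 60 N. Pads are 19 mm wide; open, the fingers measure 117 mm over their backs; the gripper's body (75 mm by 190 mm) begins 51 mm behind the grasp point.
Start: joints at [1.159, 0.321, -0.07, 1.45, 0.023, 1.371, -0.057], TCP at [0.268, -0.592, 0.24] pointing down, gripper open.
Joint ranges: [-2.86, 2.86], [-0.3, 2.09], [-1.38, 1.24], [0.06, 2.45], [-1.56, 4.7], [0.09, 2.05], [-2.69, 2.69]. Speed limits (rad/s): [2.57, 2.57, 3.14, 3.14, 3.14, 3.14, 3.14].

INTERFACE

Orientations are given as a rotation vector (axis times angle).
In Python, from bench import ctrl, optics, close_job gives the robot as it stands.
- The arm moves only by the shell command python3 -m inch 'ROWS' [OPENING] [FORCE]. ROWS is JSON, a list of rows, each a list of 2 entries, a list of its own where there are three numbers: the shift along the tool's x, y, z in mm, then the turn, a rotation vector about the tool's x, y, z in degrees. In form: [[[x, y, z], [ax, ay, az]], ...]. A call has exactly 10 rows; each row shifts and turns the commanded pose from where the row before left it, along the tool's axes as they then stand; what a row does not reach is not made up. A row lasts 1/10 s, in which the tool goes at most 50 mm and 8.59 degrees, less where a joint would pass 70% of its speed; a pose out of reach is approached as far as the arm can. A call is refused whole if a number of a shift passes 50 or a number of a turn 8.59, either way. A call with a gripper value outside its range is refused whole. OPENING is the closure, from 0 (fully open) to 1 (shut), set as the call begins (- or left out, the last holds). The fingers move at their own pace and stop on an object; FORCE is the grip in N (left out, the last holds). Time passes only in rows, so rows that do not move let the fingers close, or fill a call up. It gives the time, the measured TCP pose, the force and the opening at its end, in the units of the state.
- ctrl.get_state(): the state, without advancing time (a new reading comes with each control period).
- optics.get_image(name): name is "scene" or "top"; returns a dict with "image" (384x512x3 uint8, red, green, blue), "fx", "fy", "cx", "cy" (pixels), "R" (3x3) and "t" (3): a world point X has camera coordinates R X + t. Camera axes: x right, y down, z forward; pixel columns grow to the right and rows downward; lengths in m; the calibration is good to about 2 mm. A picture is of the moment at which its call begins. There is no depth.
- close_job(): hands the job in, once; it reports no verdict.
The state is a dict: "time": time; "joint_positions": joint angles; "qd": joint speeds; "joint_torque": joint torques, N m; "position": TCP position; "tool_rot": TCP orientation; "ft_force": force on the tool from outside, world axes, zero at the start; "torque": the same for the moment, N m; "grip_width": opening from 0.0 (shut) to 1.0 (fully open).
Only numpy, scipy, OpenCV 4.12 (cv2) and the standard library are available. Lean on these libraries where they do the work, as an engineer would, in place of code of your own. Each camera call takes 0.05 s, during which the arm holds its last target. There are 200 camera calls.

## Working session

There is one attempt and no reset: what is moved stays moved. The work goes in short steps, Python scripts to look and compute and a shell command to move; the robot and the scene stay as the last step left them, time stands still between calls to the robot, and variables do not carry over. Pictures are saved under pics/ and viewed, on a budget of 10 in all, crops included, one or two more only if the job needs it, and the job is handed in when it is done.

```bash
mkdir -p pics; ls; python3 - <<'E'
from bench import ctrl,optics
import cv2
print(ctrl.get_state(), ctrl.tcp_to_tips)
for n in("scene","top"):
    d=optics.get_image(n); cv2.imwrite(f"pics/{n}0.png",d["image"][:,:,::-1])
    print(n,d["fx"],d["fy"],d["cx"],d["cy"],d["R"],d["t"])
E
```

```text
pics
{'time': 0.0, 'joint_positions': array([ 1.15909907,  0.32181087, -0.07008461,  1.45168331,  0.02259848,
        1.3707911 , -0.0568878 ]), 'qd': array([ 0.00086603, -0.0009213 , -0.00032872,  0.00143284, -0.0016639 ,
        0.00036116,  0.00020544]), 'joint_torque': array([ 1.40073048e-04, -4.91288352e+01, -4.03785277e-01, -3.12525558e+01,
       -6.38705771e-02,  4.37966001e-02,  1.70072376e-04]), 'position': array([ 0.2682204 , -0.59150399,  0.23846519]), 'tool_rot': array([-3.06885123e+00, -6.63476123e-01,  7.80664049e-04]), 'ft_force': array([-0.18121992,  0.39180517,  0.06827706]), 'torque': array([ 0.04595735,  0.02857488, -0.01338725]), 'grip_width': 0.996207129162351} 0.017
scene 464.68311880566483 464.68311880566483 255.0295135945412 191.85399614883613 [[-0.34876332  0.93703685  0.01805823]
 [ 0.54630643  0.21891476 -0.80847116]
 [-0.76152048 -0.27209976 -0.58825869]] [ 0.18314107 -0.15491422  2.11112892]
top 354.9179426969233 354.9179426969233 259.0040939900086 194.17215237979275 [[-0.02889875 -0.99956758 -0.00543363]
 [-0.98886356  0.02938237 -0.14589563]
 [ 0.14599219  0.00115691 -0.98928507]] [0.00373539 0.4836953  1.2042198 ]
```

View pics/scene0.png

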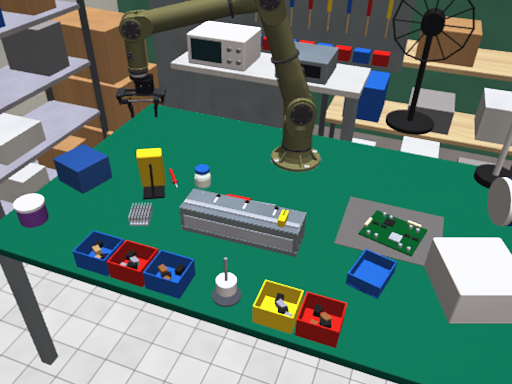

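View pics/top0.png

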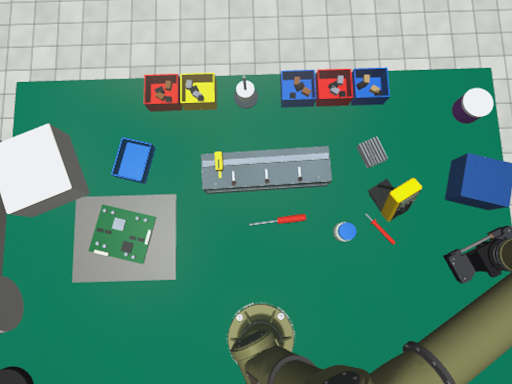

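The top view shows the box at about columns 201–331, rows 147–192, with the marker near (219,160). The screwdriver lies in front at (250–306, 220) and the jar at (345,231). I'll enlarge the box to get accurate corners.

```bash
python3 - <<'E'
import cv2
a=cv2.imread("pics/top0.png")[140:240,195:355]
cv2.imwrite("pics/crop0.png",cv2.resize(a,None,fx=5,fy=5,interpolation=cv2.INTER_CUBIC))
E
```

```text
(no output)
```

View pics/crop0.png

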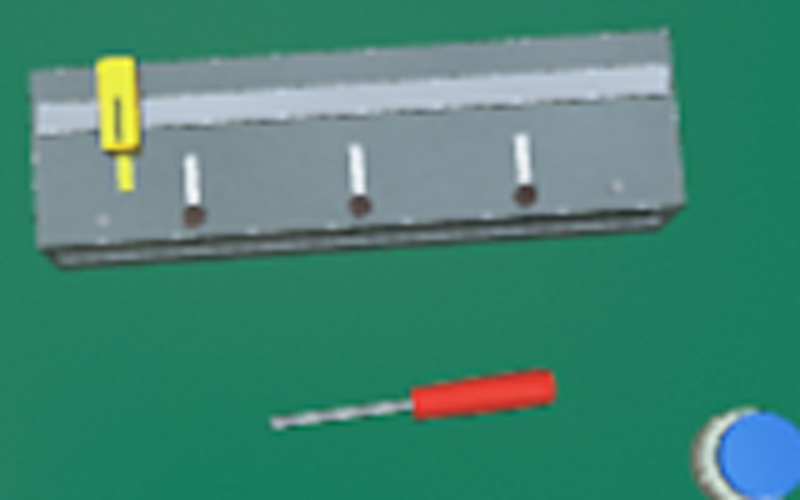

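In the crop, the top-face corners are at (31,72), (670,31), (685,205) and (38,247). The white lines are centred near (192,180), (357,170) and (522,159). The marker's top is at about (117,104). Next I fit the box pose.

```bash
cat > h.py <<'E'
import numpy as np
from scipy.optimize import least_squares
from scipy.spatial.transform import Rotation as Ro
from bench import ctrl,optics
def proj(d,X):
    c=np.atleast_2d(X)@np.array(d["R"]).T+d["t"]
    return np.c_[d["fx"]*c[:,0]/c[:,2]+d["cx"],d["fy"]*c[:,1]/c[:,2]+d["cy"]]
def ray(d,uv,z):
    v=np.array(d["R"]).T@np.array([(uv[0]-d["cx"])/d["fx"],(uv[1]-d["cy"])/d["fy"],1])
    o=-np.array(d["R"]).T@d["t"]; return o+v*(z-o[2])/v[2]
def box(p,q):  # box frame (m) -> world; p=(x,y,yaw)
    q=np.atleast_2d(q); c,s=np.cos(p[2]),np.sin(p[2])
    return np.c_[p[0]+c*q[:,0]-s*q[:,1],p[1]+s*q[:,0]+c*q[:,1],q[:,2]]
E
python3 - <<'E'
from h import *
d=optics.get_image("top")
cr=lambda a:(np.array(a)+.5)/5-.5+[195,140]
uv=cr([[31,72],[670,31],[685,205],[38,247],[192,180],[357,170],[522,159]])
P=np.array([[60,215,106],[60,-215,106],[-60,-215,106],[-60,215,106],[-22,110,106],[-22,0,106],[-22,-110,106]])/1e3
f=lambda p:(proj(d,box(p,P))-uv).ravel()
r=least_squares(f,[.6,0,0],loss='soft_l1'); p=r.x
print(p,np.degrees(p[2])); print(f(p).reshape(-1,2).round(2))
np.save("p.npy",p)
inv=lambda w:np.array([[np.cos(p[2]),np.sin(p[2])],[-np.sin(p[2]),np.cos(p[2])]])@(w[:2]-p[:2])
for n,c,z in(("marker",[117,102],.143),("drv",[412,400],.013),("tip",[275,424],.01),("hend",[553,385],.013),("jar",[762,455],.085)):
    w=ray(d,cr(c),z); print(n,w.round(3),"box",inv(w).round(3))
for n in("left",.11),("mid",0),("right",-.11): print(n[0],box(p,[-.048,n[1],.03]).round(3))
E
```

```text
[ 0.56343365 -0.03549465  0.0350786 ] 2.0098557765643887
[[-0.29 -0.24]
 [-0.15 -0.19]
 [ 0.21  0.11]
 [-0.24  0.03]
 [ 0.09  0.13]
 [ 0.16  0.01]
 [ 0.21  0.1 ]]
marker [0.583 0.119 0.143] box [0.025 0.153]
drv [ 0.395 -0.071  0.013] box [-0.17 -0.03]
tip [0.381 0.026 0.01 ] box [-0.18   0.068]
hend [ 0.402 -0.171  0.013] box [-0.166 -0.129]
jar [ 0.346 -0.297  0.085] box [-0.226 -0.254]
left [[0.512 0.073 0.03 ]]
mid [[ 0.515 -0.037  0.03 ]]
right [[ 0.519 -0.147  0.03 ]]
```

```bash
cat > to.py <<'E'
# usage: to.py x y z tilt : remaining turn (deg, tool) then shift (mm, tool axes after turn) for tip at box x,y,z
import sys
from h import *
p=np.load("p.npy"); s=ctrl.get_state()
Rb=Ro.from_euler('z',p[2]); Rt=Ro.from_rotvec(s["tool_rot"]); L=[0,0,ctrl.tcp_to_tips]
b=Rb.inv().apply(s["position"]+Rt.apply(L)-[p[0],p[1],0])*1e3
print("t",round(s["time"],2),"tip box",b.round(1),"F box",Rb.inv().apply(s["ft_force"]).round(2),"grip",round(s["grip_width"],2),"q",s["joint_positions"].round(2))
if len(sys.argv)>4:
    g=[float(a) for a in sys.argv[1:5]]; e=float(sys.argv[5]) if len(sys.argv)>5 else 0
    Rg=Rb*Ro.from_euler('z',e,degrees=True)*Ro.from_euler('x',180,degrees=True)*Ro.from_euler('y',g[3],degrees=True)
    print("turn",np.degrees((Rt.inv()*Rg).as_rotvec()).round(2))
    tcp=box(p,np.array(g[:3])/1e3)[0]-Rg.apply(L)
    print("shift after turn",((Rg.inv().apply(tcp-s["position"]))*1e3).round(1),"before turn",((Rt.inv().apply(tcp-s["position"]))*1e3).round(1))
E
python3 to.py -105 -165 155 0; python3 to.py -105 -165 155 27
python3 - <<'E'
from h import *
d=optics.get_image("top")
for c,z in (([405,192],.19),([372,195],0),([385,245],0.01)): print(ray(d,c,z).round(3))
E
```

```text
t 0.15 tip box [-314.5 -545.4  221.7] F box [ 0.1  -0.11 -0.18] grip 1.01 q [ 1.16  0.32 -0.07  1.45  0.02  1.37 -0.06]
turn [-8.000e-02  2.000e-02  2.239e+01]
shift after turn [ 209.4 -380.4   66.7] before turn [ 338.6 -271.9   67.1]
t 0.15 tip box [-314.5 -545.4  221.7] F box [ 0.1  -0.11 -0.18] grip 1.01 q [ 1.16  0.32 -0.07  1.45  0.02  1.37 -0.06]
turn [-5.36 26.67 21.95]
shift after turn [ 148.6 -380.4  152.7] before turn [ 331.4 -274.8   69. ]
[ 0.454 -0.456  0.19 ]
[ 0.474 -0.415  0.   ]
[ 0.295 -0.444  0.01 ]
```

```bash
python3 -m inch '[[[0,0,-25],[0,0,2.8]],[[0,0,-25],[0,0,2.8]],[[0,0,-25],[0,0,2.8]],[[0,0,-25],[0,0,2.8]],[[0,0,0],[0,0,2.8]],[[0,0,0],[0,0,2.8]],[[0,0,0],[0,0,2.8]],[[0,0,0],[0,0,2.8]],[[0,0,0],[0,0,0]],[[0,0,0],[0,0,0]]]' 1 20
python3 -m inch '[[[20,-36,0],[0,0,0]],[[20,-36,0],[0,0,0]],[[20,-36,0],[0,0,0]],[[20,-36,0],[0,0,0]],[[20,-36,0],[0,0,0]],[[20,-36,0],[0,0,0]],[[20,-36,0],[0,0,0]],[[20,-36,0],[0,0,0]],[[20,-36,0],[0,0,0]],[[0,0,0],[0,0,0]]]'
python3 to.py -105 -165 155 27
```

```text
time: 1.2
position: [0.2685, -0.5919, 0.3394]
tool_rot: [-3.141, -0.057, 0.0]
ft_force: [0.4, -0.1, -0.2]
grip_width: 0.171
time: 2.2
position: [0.4404, -0.2551, 0.3401]
tool_rot: [-3.139, -0.074, -0.003]
ft_force: [0.5, 0.3, 0.5]
grip_width: 0.003
t 2.2 tip box [-130.6 -215.1  323.1] F box [0.47 0.27 0.49] grip 0.0 q [ 0.77  0.   -0.3   1.62 -0.    1.52 -1.05]
turn [-0.26 26.87  0.64]
shift after turn [-61.2 -50.1 159.6] before turn [ 18.1 -49.6 170.1]
```

```bash
python3 -m inch '[[[0,-10,0],[0,4.5,0]],[[0,-10,0],[0,4.5,0]],[[0,-10,0],[0,4.5,0]],[[0,-10,0],[0,4.5,0]],[[0,-10,0],[0,4.5,0]],[[0,0,0],[0,4.4,0]],[[-10,0,15],[0,0,0]],[[-10,0,15],[0,0,0]],[[-10,0,15],[0,0,0]],[[0,0,0],[0,0,0]]]'
python3 to.py -105 -165 155 27
```

```text
time: 3.2
position: [0.4391, -0.2208, 0.2815]
tool_rot: [-3.041, -0.056, -0.704]
ft_force: [-0.1, 0.0, -1.2]
grip_width: 0.004
t 3.2 tip box [-123.3 -180.6  266.2] F box [-0.11  0.02 -1.2 ] grip 0.0 q [ 0.81 -0.3  -0.16  2.06 -0.39  1.05 -0.75]
turn [-0.69  0.92 -0.07]
shift after turn [-34.5 -15.8 107.4] before turn [-32.7 -14.5 108.1]
```

```bash
python3 -m inch '[[[0,-4,20],[0,0,0]],[[0,-4,20],[0,0,0]],[[-5,-4,20],[0,0,0]],[[-6,-3,20],[-0.3,0.5,0]],[[-6,0,15],[-0.3,0.4,0]],[[-6,0,10],[0,0,0]],[[-6,0,0],[0,0,0]],[[-4,0,0],[0,0,0]],[[0,0,0],[0,0,0]],[[0,0,0],[0,0,0]]]'
python3 to.py -105 -165 155 27;python3 to.py -51 -165 48 27
```

```text
time: 4.2
position: [0.458, -0.2053, 0.1767]
tool_rot: [-3.046, -0.052, -0.74]
ft_force: [0.1, -0.1, -1.0]
grip_width: 0.005
t 4.2 tip box [-103.6 -166.1  161.6] F box [ 0.07 -0.09 -1.01] grip 0.0 q [ 0.78 -0.22 -0.21  2.22 -0.44  0.78 -0.71]
turn [ 0.1  -0.3  -0.02]
shift after turn [-4.2 -1.   5.2] before turn [-4.2 -1.   5.2]
t 4.2 tip box [-103.6 -166.1  161.6] F box [ 0.07 -0.09 -1.01] grip 0.0 q [ 0.78 -0.22 -0.21  2.22 -0.44  0.78 -0.71]
turn [ 0.1  -0.3  -0.02]
shift after turn [ -4.6  -1.  125.1] before turn [ -5.3  -1.3 125. ]
```

```bash
python3 -m inch '[[[-3,-1,0],[0,-0.3,0]],[[-2,0,10],[0,0,0]],[[0,0,10],[0,0,0]],[[0,0,10],[0,0,0]],[[0,0,10],[0,0,0]],[[0,0,10],[0,0,0]],[[0,0,5],[0,0,0]],[[0,0,0],[0,0,0]],[[0,0,0],[0,0,0]],[[0,0,0],[0,0,0]]]'
python3 to.py -51 -165 48 27
python3 - <<'E'
from h import *
import cv2
d=optics.get_image("top"); a=d["image"][140:240,195:355,::-1]
cv2.imwrite("pics/c1.png",cv2.resize(a,None,fx=5,fy=5,interpolation=cv2.INTER_CUBIC))
E
```

```text
time: 5.2
position: [0.4782, -0.2034, 0.1247]
tool_rot: [-3.048, -0.052, -0.73]
ft_force: [-0.5, -0.2, 0.2]
grip_width: 0.009
t 5.2 tip box [ -83.4 -164.8  109.6] F box [-0.52 -0.13  0.25] grip 0.01 q [ 0.76 -0.11 -0.23  2.24 -0.45  0.64 -0.7 ]
turn [ 0.07  0.05 -0.02]
shift after turn [ 0.9  0.2 69.6] before turn [ 1.   0.1 69.6]
```

View pics/c1.png

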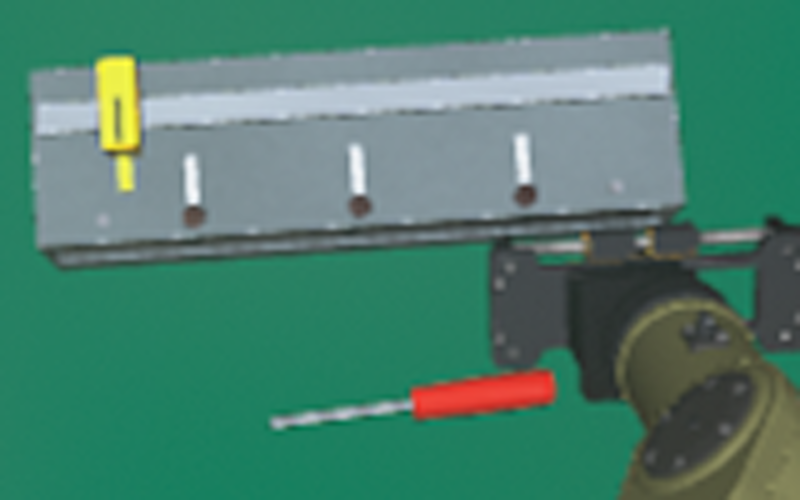

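The gripper (x 490–800) stands in front of the box's right end, just clear of the visor edge, and nothing else has moved. Inserting now.

```bash
python3 -m inch '[[[1,0,10],[0,0,0]],[[0,0,10],[0,0,0]],[[0,0,10],[0,0,0]],[[0,0,10],[0,0,0]],[[0,0,10],[0,0,0]],[[0,0,10],[0,0,0]],[[0,0,8],[0,0,0]],[[0,0,2],[0,0,0]],[[0,0,0],[0,0,0]],[[0,0,0],[0,0,0]]]'
python3 to.py -51 -135 48 27
```

```text
time: 6.25
position: [0.5106, -0.2022, 0.0625]
tool_rot: [-3.048, -0.052, -0.73]
ft_force: [0.1, 0.2, -0.4]
grip_width: 0.003
t 6.25 tip box [ -50.9 -164.8   47.4] F box [ 0.12  0.18 -0.44] grip 0.0 q [ 0.73  0.06 -0.26  2.24 -0.46  0.47 -0.69]
turn [ 0.05  0.07 -0.02]
shift after turn [  0.2 -29.7  -0.6] before turn [  0.2 -29.7  -0.6]
```

```bash
python3 -m inch '[[[0,-5,0],[0,0,0]],[[0,-5,0],[0,0,0]],[[0,-5,0],[0,0,0]],[[0,-4,0],[0,0,0]],[[0,-4,0],[0,0,0]],[[0,-4,0],[0,0,0]],[[0,-4,0],[0,0,0]],[[0,-2,0],[0,0,0]],[[0,0,0],[0,0,0]],[[0,0,0],[0,0,0]]]'
python3 to.py -51 -115 48 27
```

```text
time: 7.25
position: [0.5094, -0.1695, 0.0625]
tool_rot: [-3.048, -0.052, -0.73]
ft_force: [-2.2, -3.6, 2.1]
grip_width: 0.005
t 7.25 tip box [ -51.  -132.1   47.3] F box [-2.31 -3.52  2.06] grip 0.01 q [ 0.69  0.03 -0.29  2.27 -0.43  0.45 -0.79]
turn [ 0.07  0.07 -0.05]
shift after turn [  0.3 -17.   -0.6] before turn [  0.2 -17.   -0.7]
```

```bash
python3 -m inch '[[[0,-2,0],[0,0,0]],[[0,-2,0],[0,0,0]],[[0,-1,0],[0,0,0]],[[0,0,0],[0,0,0]],[[0,0,0],[0,0,0]],[[0,0,0],[0,0,0]],[[0,0,0],[0,0,0]],[[0,0,0],[0,0,0]],[[0,0,0],[0,0,0]],[[0,0,0],[0,0,0]]]'
python3 to.py
python3 -m inch '[[[0,-2,0],[0,0,0]],[[0,-2,0],[0,0,0]],[[0,-1,0],[0,0,0]],[[0,0,0],[0,0,0]],[[0,0,0],[0,0,0]],[[0,0,0],[0,0,0]],[[0,0,0],[0,0,0]],[[0,0,0],[0,0,0]],[[0,0,0],[0,0,0]],[[0,0,0],[0,0,0]]]'
python3 to.py
```

```text
time: 8.25
position: [0.5093, -0.1639, 0.0623]
tool_rot: [-3.047, -0.053, -0.729]
ft_force: [-0.5, -2.1, 1.3]
grip_width: 0.004
t 8.25 tip box [ -50.9 -126.4   47.1] F box [-0.58 -2.06  1.28] grip 0.0 q [ 0.68  0.02 -0.3   2.28 -0.43  0.44 -0.8 ]
time: 9.25
position: [0.5093, -0.1592, 0.0625]
tool_rot: [-3.048, -0.052, -0.73]
ft_force: [-0.8, -4.5, 3.6]
grip_width: 0.005
t 9.25 tip box [ -50.8 -121.8   47.3] F box [-1.01 -4.45  3.58] grip 0.0 q [ 0.67  0.02 -0.3   2.28 -0.42  0.44 -0.82]
```

```bash
python3 -m inch '[[[0,-2,0],[0,0,0]],[[0,-2,0],[0,0,0]],[[0,-1,0],[0,0,0]],[[0,0,0],[0,0,0]],[[0,0,0],[0,0,0]],[[0,0,0],[0,0,0]],[[0,0,0],[0,0,0]],[[0,0,0],[0,0,0]],[[0,0,0],[0,0,0]],[[0,0,0],[0,0,0]]]'
python3 to.py
python3 -m inch '[[[0,-2,0],[0,0,0]],[[0,-1,0],[0,0,0]],[[0,0,0],[0,0,0]],[[0,0,0],[0,0,0]],[[0,0,0],[0,0,0]],[[0,0,0],[0,0,0]],[[0,0,0],[0,0,0]],[[0,0,0],[0,0,0]],[[0,0,0],[0,0,0]],[[0,0,0],[0,0,0]]]'
python3 to.py
```

```text
time: 10.25
position: [0.509, -0.154, 0.0624]
tool_rot: [-3.047, -0.053, -0.729]
ft_force: [0.5, -3.5, 4.0]
grip_width: 0.006
t 10.25 tip box [ -50.9 -116.5   47.2] F box [ 0.41 -3.49  4.  ] grip 0.01 q [ 0.67  0.01 -0.31  2.29 -0.41  0.44 -0.84]
time: 11.25
position: [0.5088, -0.1511, 0.0623]
tool_rot: [-3.047, -0.052, -0.729]
ft_force: [0.9, -4.2, 3.3]
grip_width: 0.003
t 11.25 tip box [ -51.  -113.6   47.1] F box [ 0.73 -4.2   3.31] grip 0.0 q [ 0.66  0.01 -0.31  2.29 -0.41  0.44 -0.85]
```

```bash
python3 -m inch '[[[0,-2,0],[0,0,0]],[[0,-2,0],[0,0,0]],[[0,0,0],[0,0,0]],[[0,0,0],[0,0,0]],[[0,0,0],[0,0,0]],[[0,0,0],[0,0,0]],[[0,0,0],[0,0,0]],[[0,0,0],[0,0,0]],[[0,0,0],[0,0,0]],[[0,0,0],[0,0,0]]]' >/dev/null
python3 to.py
python3 -m inch '[[[0,-2,0],[0,0,0]],[[0,-2,0],[0,0,0]],[[0,0,0],[0,0,0]],[[0,0,0],[0,0,0]],[[0,0,0],[0,0,0]],[[0,0,0],[0,0,0]],[[0,0,0],[0,0,0]],[[0,0,0],[0,0,0]],[[0,0,0],[0,0,0]],[[0,0,0],[0,0,0]]]' >/dev/null
python3 to.py
```

```text
t 12.25 tip box [ -51.  -112.8   47.4] F box [  1.14 -10.7    0.47] grip 0.01 q [ 0.66  0.01 -0.31  2.29 -0.4   0.43 -0.86]
t 13.25 tip box [ -51.  -112.1   47.8] F box [  1.83 -18.08  -2.87] grip 0.0 q [ 0.66  0.   -0.31  2.3  -0.39  0.42 -0.87]
```

The force rose from about 4 N to 18 N at y −112, so the lever is at its left stop. Backing off and withdrawing.

```bash
python3 -m inch '[[[0,10,0],[0,0,0]],[[0,10,0],[0,0,0]],[[0,5,0],[0,0,0]],[[0,0,0],[0,0,0]],[[0,0,-15],[0,0,0]],[[0,0,-20],[0,0,0]],[[0,0,-25],[0,0,0]],[[0,0,-25],[0,0,0]],[[0,0,-25],[0,0,0]],[[0,0,-20],[0,0,0]]]' 
python3 to.py 25 197 200 0
```

```text
time: 14.25
position: [0.4496, -0.1685, 0.1786]
tool_rot: [-3.047, -0.055, -0.727]
ft_force: [-1.1, -0.3, -0.5]
grip_width: 0.005
t 14.25 tip box [-110.8 -128.9  163.4] F box [-1.11 -0.29 -0.45] grip 0.0 q [ 0.73 -0.28 -0.23  2.26 -0.42  0.79 -0.79]
turn [ -0.03 -26.83   0.07]
shift after turn [ 143.4 -325.9  -38.4] before turn [ 145.7 -325.8   30.7]
```

```bash
python3 -m inch '[[[0,-20,0],[0,-6.7,0]],[[0,-30,0],[0,-6.7,0]],[[0,-35,0],[0,-6.7,0]],[[0,-35,0],[0,-6.7,0]],[[10,-35,-10],[0,0,0]],[[25,-35,-10],[0,0,0]],[[30,-35,-10],[0,0,0]],[[30,-35,-10],[0,0,0]],[[30,-35,0],[0,0,0]],[[15,-25,0],[0,0,0]]]' 
python3 to.py 25 197 127 0
```

```text
time: 15.25
position: [0.5797, 0.1583, 0.2178]
tool_rot: [-3.14, -0.058, -0.001]
ft_force: [-0.0, -0.9, 0.2]
grip_width: 0.009
t 15.25 tip box [ 23.1 193.1 200.8] F box [-0.03 -0.85  0.24] grip 0.01 q [ 0.34  0.32 -0.79  1.59  0.23  1.33 -2.02]
turn [-0.08 -0.04  0.12]
shift after turn [ 1.9 -3.9 73.8] before turn [ 1.9 -3.8 73.8]
```

```bash
python3 -m inch '[[[2,-3,10],[0,0,0]],[[0,0,15],[0,0,0]],[[0,0,15],[0,0,0]],[[0,0,15],[0,0,0]],[[0,0,12],[0,0,0]],[[0,0,7],[0,0,0]],[[0,0,0],[0,0,0]],[[0,6,0],[0,0,0]],[[0,6,0],[0,0,0]],[[0,6,0],[0,0,0]]]' 
python3 to.py 25 60 127 0
python3 -m inch '[[[0,10,0],[0,0,0]],[[0,15,0],[0,0,0]],[[0,15,0],[0,0,0]],[[0,15,0],[0,0,0]],[[0,15,0],[0,0,0]],[[0,15,0],[0,0,0]],[[0,15,0],[0,0,0]],[[0,10,0],[0,0,0]],[[0,0,0],[0,0,0]],[[0,0,0],[0,0,0]]]' 
python3 to.py 25 -80 127 0
python3 - <<'E'
from h import *
import cv2
d=optics.get_image("top"); a=d["image"][130:250,190:350,::-1]
cv2.imwrite("pics/c2.png",cv2.resize(a,None,fx=5,fy=5,interpolation=cv2.INTER_CUBIC))
E
```

```text
time: 16.25
position: [0.5826, 0.1392, 0.1451]
tool_rot: [3.141, 0.053, 0.005]
ft_force: [0.8, 2.5, 0.8]
grip_width: 0.008
t 16.25 tip box [ 25.3 173.9 128.1] F box [0.88 2.5  0.81] grip 0.01 q [ 0.35  0.37 -0.77  1.68  0.27  1.2  -2.02]
turn [ 0.01 -0.19 -0.06]
shift after turn [ -0.3 113.9   1.1] before turn [ -0.2 113.9   1.1]
time: 17.25
position: [0.5852, 0.029, 0.1439]
tool_rot: [3.14, 0.053, 0.001]
ft_force: [-0.1, 1.5, -0.1]
grip_width: 0.007
t 17.25 tip box [ 24.1  63.7 126.9] F box [ 0.    1.52 -0.11] grip 0.01 q [ 0.52  0.33 -0.73  1.71  0.24  1.18 -1.81]
turn [ 0.06 -0.03 -0.08]
shift after turn [ 9.000e-01  1.437e+02 -1.000e-01] before turn [1.100e+00 1.437e+02 1.000e-01]
```

View pics/c2.png

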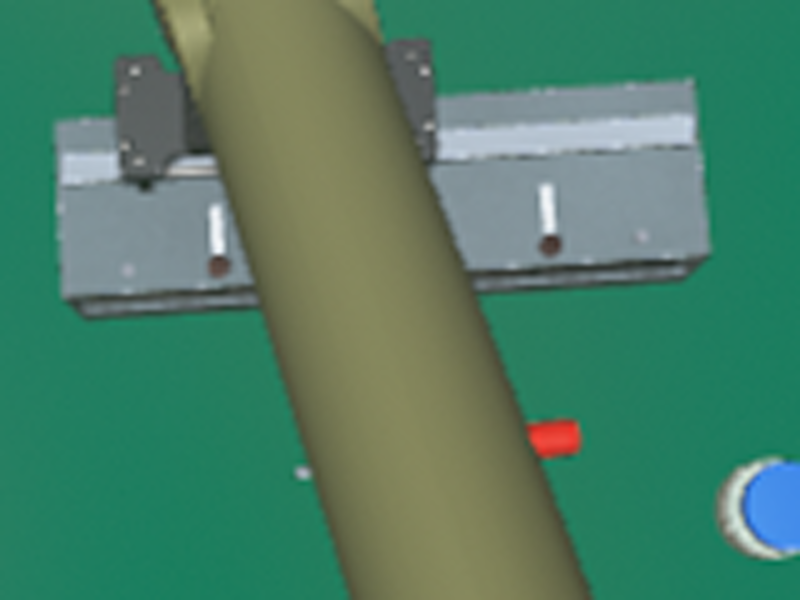

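The arm hides the marker from the top camera; the 1.5–2.5 N resistance fits the marker's friction. Push on, stop slightly short, then back off and look.

```bash
python3 -m inch '[[[0,12,0],[0,0,0]],[[0,15,0],[0,0,0]],[[0,15,0],[0,0,0]],[[0,15,0],[0,0,0]],[[0,15,0],[0,0,0]],[[0,15,0],[0,0,0]],[[0,15,0],[0,0,0]],[[0,15,0],[0,0,0]],[[0,12,0],[0,0,0]],[[0,6,0],[0,0,0]]]' 
python3 -m inch '[[[0,3,0],[0,0,0]],[[0,2,0],[0,0,0]],[[0,0,0],[0,0,0]],[[0,0,0],[0,0,0]],[[0,0,0],[0,0,0]],[[0,0,0],[0,0,0]],[[0,0,0],[0,0,0]],[[0,0,0],[0,0,0]],[[0,0,0],[0,0,0]],[[0,0,0],[0,0,0]]]' 
python3 to.py 25 -80 127 0
python3 - <<'E'
from h import *
import cv2
d=optics.get_image("scene"); a=d["image"][170:270,160:320,::-1]
cv2.imwrite("pics/c3.png",cv2.resize(a,None,fx=5,fy=5,interpolation=cv2.INTER_CUBIC))
p=np.load("p.npy")
for y in (-.098,-.11,-.122):
  for x in(-.005,.055): print(y,x,((proj(d,box(p,[x,y,.143]))[0]-[160,170]+.5)*5-.5).round(0))
E
```

```text
time: 18.3
position: [0.5904, -0.1074, 0.1443]
tool_rot: [3.14, 0.051, 0.003]
ft_force: [-1.5, 0.8, -0.1]
grip_width: 0.007
time: 19.3
position: [0.5906, -0.1102, 0.1445]
tool_rot: [3.141, 0.054, 0.003]
ft_force: [-0.3, -0.7, -0.7]
grip_width: 0.0
t 19.3 tip box [ 24.6 -75.6 127.5] F box [-0.37 -0.67 -0.75] grip 0.0 q [ 0.69  0.35 -0.67  1.68  0.23  1.19 -1.57]
turn [ 0.02 -0.12 -0.04]
shift after turn [0.4 4.4 0.5] before turn [0.4 4.4 0.5]
-0.098 -0.005 [285. 121.]
-0.098 0.055 [251. 170.]
-0.11 -0.005 [269. 118.]
-0.11 0.055 [235. 167.]
-0.122 -0.005 [253. 115.]
-0.122 0.055 [219. 163.]
```

View pics/c3.png

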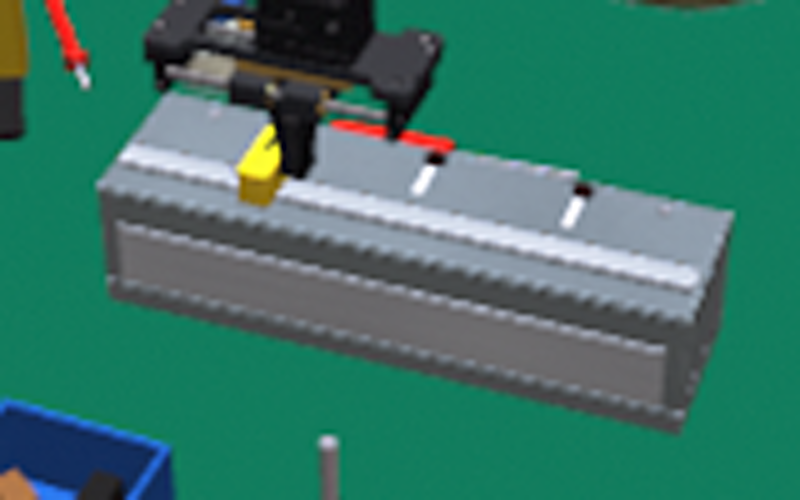

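The marker's rear top corner at (240,172) puts its centre near y −94, so it needs about 16 mm more. Then I lift clear and check from the top.

```bash
python3 -m inch '[[[0,4,0],[0,0,0]],[[0,4,0],[0,0,0]],[[0,4,0],[0,0,0]],[[0,3,0],[0,0,0]],[[0,2,0],[0,0,0]],[[0,0,0],[0,0,0]],[[0,0,0],[0,0,0]],[[0,-5,0],[0,0,0]],[[0,-10,0],[0,0,0]],[[0,-10,0],[0,0,0]]]' 
python3 to.py
python3 -m inch '[[[0,-10,0],[0,0,0]],[[0,0,-15],[0,0,0]],[[0,0,-25],[0,0,0]],[[0,-20,-25],[0,0,0]],[[0,-30,-25],[0,0,0]],[[0,-35,-20],[0,0,0]],[[0,-40,0],[0,0,0]],[[0,-40,0],[0,0,0]],[[0,-40,0],[0,0,0]],[[0,-20,0],[0,0,0]]]' 
python3 - <<'E'
from h import *
import cv2
d=optics.get_image("top"); a=d["image"][130:250,190:350,::-1]
cv2.imwrite("pics/c4.png",cv2.resize(a,None,fx=5,fy=5,interpolation=cv2.INTER_CUBIC))
E
```

```text
time: 20.35
position: [0.5903, -0.101, 0.1445]
tool_rot: [3.141, 0.055, 0.003]
ft_force: [0.0, -0.0, 0.1]
grip_width: 0.005
t 20.35 tip box [ 24.6 -66.4 127.5] F box [ 0.   -0.02  0.07] grip 0.01 q [ 0.68  0.35 -0.67  1.68  0.23  1.19 -1.58]
time: 21.35
position: [0.5812, 0.1377, 0.2562]
tool_rot: [-3.139, -0.062, -0.006]
ft_force: [-0.7, 1.0, 0.9]
grip_width: 0.002
```

View pics/c4.png

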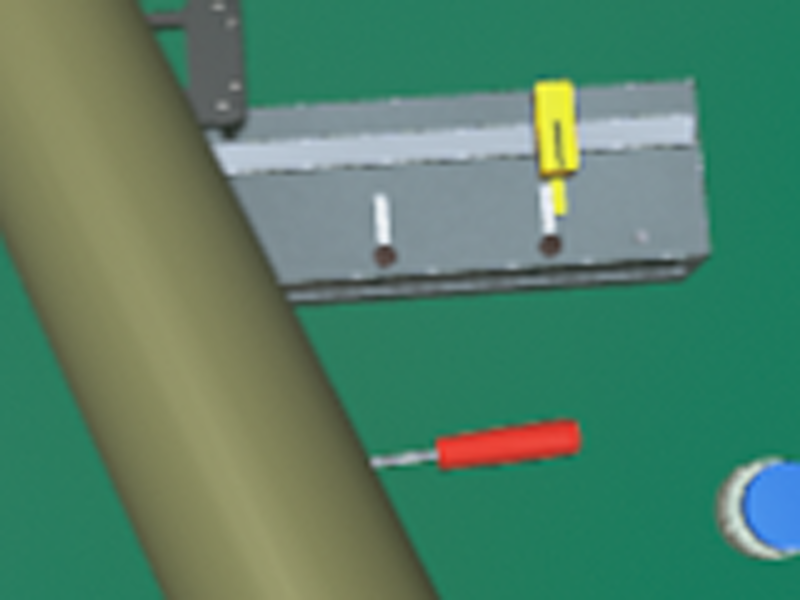

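```bash
python3 - <<'E'
from h import *
d=optics.get_image("top"); p=np.load("p.npy")
for y in(-.11,-.115,-.12): print(y,((proj(d,box(p,[[-.005,y+.012,.143],[-.005,y-.012,.143],[.055,y+.012,.143],[.055,y-.012,.143],[-.022,-.11,.106]]))-[190,130]+.5)*5-.5).round(0).tolist())
E
```

```text
-0.11 [[533.0, 173.0], [571.0, 171.0], [526.0, 83.0], [563.0, 81.0], [548.0, 210.0]]
-0.115 [[541.0, 172.0], [578.0, 170.0], [534.0, 82.0], [571.0, 80.0], [548.0, 210.0]]
-0.12 [[549.0, 172.0], [586.0, 170.0], [542.0, 82.0], [578.0, 80.0], [548.0, 210.0]]
```

The marker's corners match a centre at y ≈ −115.5, about 5.5 mm past the line and well inside the 13 mm tolerance. The arm is clear, so I'll settle and hand in.

```bash
python3 -m inch '[[[0,0,0],[0,0,0]],[[0,0,0],[0,0,0]],[[0,0,0],[0,0,0]],[[0,0,0],[0,0,0]],[[0,0,0],[0,0,0]],[[0,0,0],[0,0,0]],[[0,0,0],[0,0,0]],[[0,0,0],[0,0,0]],[[0,0,0],[0,0,0]],[[0,0,0],[0,0,0]]]' && python3 -c "
from bench import close_job
print(close_job())"
```

```text
time: 22.45
position: [0.582, 0.1328, 0.2544]
tool_rot: [3.141, 0.054, 0.003]
ft_force: [-0.4, 0.2, 0.3]
grip_width: 0.006
the job is handed in; nothing more can be done
None
```

I found the right lever off, flipped it over to the left (on), and slid the marker to the right feed's line. I handed the job in at 22.5 s; it reports no verdict.

- **Lever:** I felt the right lever first. It gave at about 2–4.5 N over some 20 mm of finger travel, then the force rose to 18 N at the left stop. I judged the flip by force and travel only, because the levers can't be seen under the visor. I never put the fingers near the middle and left levers, so I did not check them directly.
- **Marker:** the last top view puts its centre at y ≈ −115.5 mm. That is about 5.5 mm past the right line, inside the 13 mm tolerance, so I left it there.
- **Bench:** the screwdriver and jar looked undisturbed in the last view. I did not check the other items at the end, but the arm met no unexpected contact. It ended clear of everything with about zero force.

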